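# Make up two plastics test kits

### The arm

A 6-joint arm with a two-finger parallel gripper is mounted at the origin on the work surface. World frame = base frame: x ahead of the robot, y to its left, z up, the work surface at z = 0. Lengths are in m, angles in degrees, forces in N, time in s.
With the tool pointing down it reaches from about 0.3 to 0.75 m from the base axis. Payload 8.5 kg.
Tool frame: the origin (TCP) lies on the centre line of the jaws, within the pads' length; the fingertips stand 19 mm ahead of it and the grasp point (between the pads) is the TCP (env.tcp_to_tips is the z of the fingertips in the tool frame, in m); z points along the fingers, y is the line along which they close (so a half turn about z gives the same grasp; the last joint's range is limited). The gripper opens to 85 mm and grips with 20 to 120 N. Pads are 22 mm wide; open, the fingers measure 114 mm over their backs; the gripper's body (76 mm by 85 mm) begins 54 mm behind the grasp point. The pads swing forward as they close: fully open they stand 13 mm farther back than shut.
Start: joints at [-82.294, 21.807, 74.336, -0, 83.858, -12.336], TCP at [0.188, -0.517, 0.25] pointing down, gripper open.
Joint ranges: [-178.18, 178.18], [-50.72, 133.34], [12.68, 142.11], [-81.47, 261.47], [9.98, 163.14], [-165.26, 165.26]. Speed limits (degrees/s): [136.94, 136.94, 180, 180, 180, 180].

### API

Orientations are given as a 3x3 rotation matrix whose columns are the frame's x, y, z axes.
In Python, from rig import env gives the robot as it stands.
- The arm moves only by the tool servo_tool, never from a script. Its argument "steps" is a list of rows, each an object of numbers: "tx", "ty", "tz": the shift along the world's x, y, z in cm; "yaw": the turn about the world's z in degrees; "claw": the finger opening in cm, from 0 to 8.54. In form: [{"tx": .., "ty": .., "tz": .., "yaw": .., "claw": ..}, ...]. A call has 1 to 20 rows; each row shifts and turns the commanded pose from where the row before left it; what a row does not reach is not made up. A row lasts 1/10 s, in which the tool goes at most 50 mm and 8.59 degrees, less where a joint would pass 70% of its speed; a pose out of reach is approached as far as the arm can. A call with a gripper value outside its range is refused whole. The fingers move at their own pace and stop on an object; "newtons" is the grip in N (left out, the last holds). Time passes only in rows, so rows that do not move let the fingers close. It gives the time, the measured TCP pose, the force, the opening and the grip force at its end, in the units of the state.
- env.observe(): the state, without advancing time (a new reading comes with each control period).
- env.get_image(name): name is "scene" or "top"; returns (picture, depth): 420x560x3 uint8, red, green, blue; 420x560 float32, m along the optical axis (not along the pixel's ray), 0 where there is no reading.
- env.camera_model(name): a dict with "fovy" (degrees; the focal length in pixels is half the picture's height over the tangent of half this angle, whatever the lens; pixels are square), "cx", "cy" (the principal point, pixels), "T" (4x4, takes a point from camera to world coordinates). Camera axes: x right, y down, z forward; pixel columns grow to the right and rows downward; lengths in m; the calibration is good to about 2 mm. A picture is of the moment at which its call begins. camera_model takes no time and is no camera call.
- env.close_job(): hands the job in; it is judged then, once.
The state is a dict: "time_s": time; "q": joint angles; "qvel": joint speeds; "joint_efforts": joint torques, N m; "position": TCP position; "tool_rot": TCP orientation; "ft_force": force on the tool from outside, world axes, zero at the start; "wrist_torque": the same for the moment, N m; "grip_width": finger opening in m; "gripper_force": force on a finger pad.
Only numpy, scipy, OpenCV 4.12 (cv2) and the standard library are available. Lean on these libraries where they do the work, as an engineer would, in place of code of your own. Each camera call takes 0.05 s, during which the arm holds its last target. There are 200 camera calls.

### The job

Make up the two test kits from the specimens on the bench. In the tray with two compartments, lay the dog-bone flat in the wide compartment and stand the solid round puck in the narrow one; in the tray with three compartments, lay the straight bar flat in the wide compartment and stand the tube and the white jar upright in the two small ones, one in each, either way round. Everything must sit flat on the floor of its compartment, and the spare square block stays where it is.

Things in the scene. Friction and masses are not known exactly. Their poses are not given: they have to be found in the camera images.
- tray_two: Fixed white tray, grey walls, 138 (x) by 144 (y) mm; origin under its centre, on the bench. Floor top 3, rim 8, dividers 7 mm above the bench; walls 4 thick. Wide compartment 130 (x) by 76 (y) mm, centre x 0, y -30. Narrow compartment 130 by 56, centre x 0, y +40. Two compartments in all.
- tray_three: Fixed white tray, grey walls, 138 (x) by 144 (y) mm; origin under its centre, on the bench. Floor top 3, rim 8, dividers 7 mm above the bench; walls 4 thick. Wide compartment 130 (x) by 76 (y) mm, centre x 0, y -30. The rest is divided into two small ones, 63 (x) by 56 (y), centres x +33.5 and -33.5, y +40. Three compartments in all.
- dogbone_mid (a point): Loose black plastic dog-bone tensile specimen lying flat: 110 mm long (along its x), 12 mm thick, wide ends 26 mm, straight waist 14 mm wide over the middle 40 mm (along x). Origin at its centre, half-way up. z up, about 35 g.
- bar_mid (a point): Loose black plastic straight rectangular bar lying flat: 110 (its x) by 22 (its y) by 14 mm high. Origin at its centre, half-way up. About 40 g.
- puck_mid (a point): Loose solid black plastic round cylinder standing on its flat end, 40 mm diameter, 30 mm high. Origin at its centre, half-way up. About 45 g.
- tube_mid (a point): Loose short length of black plastic tube standing on end, open hole through it seen from above: 46 mm outside, 30 mm inside diameter, 30 mm high. Origin at its centre, half-way up. About 40 g.
- jar_mid (a point): Loose closed white sample jar with white screw cap, standing upright, 42 mm diameter, 60 mm high. Origin at its centre, half-way up. About 70 g.
- block_mid (a point): Loose black plastic square block, 36 by 36 by 30 mm high, a spare that belongs to neither kit. Origin at its centre, half-way up. It is to stay where it stands.

How it is judged (in metres and radians):
At the end, for the whole second after the job is handed in: All five released, still and flat on the tray floor (2.5 mm, 0.06 rad) in their compartments; off its centre by at most: dog-bone, bar 16 mm in tray x, 30 in y; puck 47 in x, 10.5 in y; tube, jar one per small compartment, 11 in x, 9.5 (tube) or 10.5 (jar) in y (x of dogbone_mid in the frame of tray_two between -0.016 and 0.016 m and y of dogbone_mid in the frame of tray_two between -0.06 and 0 m and z of dogbone_mid in the frame of tray_two between 0.007 and 0.0115 m and angle between each of dogbone_mid, puck_mid, bar_mid's own z axis and vertical below 0.06 rad and linear speed of each of dogbone, puck, bar below 0.01 m/s and x of puck_mid in the frame of tray_two between -0.047 and 0.047 m and y of puck_mid in the frame of tray_two between 0.0295 and 0.0505 m and z of puck_mid in the frame of tray_two between 0.0155 and 0.0205 m and x of bar_mid in the frame of tray_three between -0.016 and 0.016 m and y of bar_mid in the frame of tray_three between -0.06 and 0 m and z of bar_mid in the frame of tray_three between 0.008 and 0.0125 m and (((x of tube_mid in the frame of tray_three between -0.0445 and -0.0225 m and y of tube_mid in the frame of tray_three between 0.0305 and 0.0495 m and z of tube_mid in the frame of tray_three between 0.0155 and 0.0205 m and angle between tube_mid's own z axis and vertical below 0.06 rad and linear speed of tube below 0.01 m/s) and (x of jar_mid in the frame of tray_three between 0.0225 and 0.0445 m and y of jar_mid in the frame of tray_three between 0.0295 and 0.0505 m and z of jar_mid in the frame of tray_three between 0.0305 and 0.0355 m and angle between jar_mid's own z axis and vertical below 0.06 rad and linear speed of jar below 0.01 m/s)) or ((x of tube_mid in the frame of tray_three between 0.0225 and 0.0445 m and y of tube_mid in the frame of tray_three between 0.0305 and 0.0495 m and z of tube_mid in the frame of tray_three between 0.0155 and 0.0205 m and angle between tube_mid's own z axis and vertical below 0.06 rad and linear speed of tube below 0.01 m/s) and (x of jar_mid in the frame of tray_three between -0.0445 and -0.0225 m and y of jar_mid in the frame of tray_three between 0.0295 and 0.0505 m and z of jar_mid in the frame of tray_three between 0.0305 and 0.0355 m and angle between jar_mid's own z axis and vertical below 0.06 rad and linear speed of jar below 0.01 m/s)))); the robot touches nothing.
It fails at once if the spare square block is moved more than 20 mm (distance of block_mid from where it was at the start of the episode above 0.02 m).
It also fails if it takes over 125 s, if anything falls off the work surface, if the arm or the gripper's body presses on something with over 40 N, if the wrist force passes 120 N, or if a joint passes its speed limit or range.

## Working session

There is one attempt and no reset: what is moved stays moved. The work goes in short steps, Python scripts to look and compute and a tool call to move; the robot and the scene stay as the last step left them, time stands still between calls to the robot, and variables do not carry over. Pictures are saved under pics/ and viewed, at most 14 in all, crops included, and the job is handed in when it is done.

Besides the shell and the picture viewer there is one more tool, called after "Emit:" as a command line: name --argument value ..., lists and objects as JSON in quotes. servo_tool: Moves the arm, as the interface text tells. Its arguments: {"type":"object","properties":{"steps":{"type":"array"},"newtons":{"type":"number"}},"required":["steps"]}

```bash
mkdir -p pics; ls
python3 - <<'E'
from rig import env
import cv2
for n in("top","scene"):
    im,d=env.get_image(n); cv2.imwrite(f"pics/{n}0.png",im[:,:,::-1])
    m=env.camera_model(n); print(n,m["fovy"],m["cx"],m["cy"],m["T"].round(3).tolist() if hasattr(m["T"],"round") else m["T"])
s=env.observe();print(s["time_s"],s["tool_rot"])
E
```

```text
pics
top 51.52228801509765 275.2246402809075 203.98800871926784 [[-0.011, -0.989, 0.145, 0.463], [-1.0, 0.015, 0.022, -0.001], [-0.024, -0.145, -0.989, 0.864], [0.0, 0.0, 0.0, 1.0]]
scene 56.336056072107716 282.7883346261954 208.9551380842546 [[0.463, 0.749, -0.474, 0.921], [0.886, -0.384, 0.259, -0.207], [0.012, -0.54, -0.842, 0.681], [0.0, 0.0, 0.0, 1.0]]
0.1 [[ 9.39449686e-01  3.42686816e-01 -1.83298151e-04]
 [ 3.42686742e-01 -9.39448758e-01  1.35204841e-03]
 [ 2.91129945e-04 -1.33299530e-03 -9.99999069e-01]]
```

View pics/top0.png

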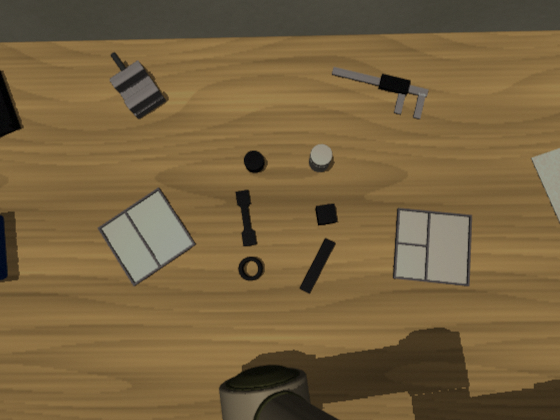

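View pics/scene0.png

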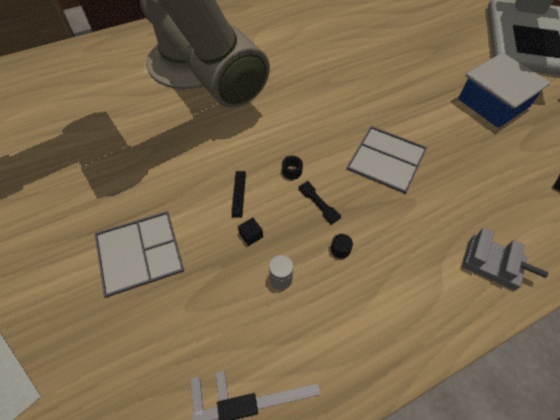

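The top view shows, by pixel: tray_two (147,236), tray_three (433,247), puck (254,161), jar (321,156), dog-bone (246,218), block (326,214), tube (251,268) and bar (318,266). The scene view agrees, with the tube at (292,167), puck (342,246), jar (281,270), block (251,232) and bar (239,194).

```bash
cat > h.py <<'E'
import numpy as np, cv2
from rig import env
def cam(n):
    m=env.camera_model(n); return m, 210/np.tan(np.radians(m["fovy"])/2), np.array(m["T"])
def plane(n,uv,z):
    m,f,T=cam(n); uv=np.atleast_2d(uv).astype(float)
    r=np.c_[(uv[:,0]-m["cx"])/f,(uv[:,1]-m["cy"])/f,np.ones(len(uv))]@T[:3,:3].T
    o=T[:3,3]; return o+r*((z-o[2])/r[:,2])[:,None]
def cloud(n,d):
    m,f,T=cam(n); v,u=np.indices(d.shape)
    p=np.stack([(u-m["cx"])/f*d,(v-m["cy"])/f*d,d],-1)@T[:3,:3].T+T[:3,3]; return p
S={"top":dict(puck=(254,161),jar=(321,156),dog=(246,218),block=(326,214),tube=(251,268),bar=(318,266),t2=(147,236),t3=(433,247)),
"scene":dict(puck=(342,246),jar=(281,268),dog=(320,203),block=(251,232),tube=(292,167),bar=(239,194),t2=(388,159),t3=(140,252))}
H=dict(puck=.03,jar=.06,dog=.012,block=.03,tube=.03,bar=.014,t2=.008,t3=.008)
E
cat > m.py <<'E'
from h import *
for n in S:
    im,d=env.get_image(n); P=cloud(n,d); hsv=cv2.cvtColor(im,cv2.COLOR_RGB2HSV)
    dark=hsv[...,2]<45; grey=(hsv[...,1]<60)&(hsv[...,2]>60)
    for k,(u,v) in S[n].items():
        w=50 if k[0]=="t" and k[1]!="u" else 38
        win=np.zeros(d.shape,bool); win[max(0,v-w):v+w,u-w:u+w]=1
        tray=k in("t2","t3")
        mk=((grey|(hsv[...,1]<60)) if tray or k=="jar" else dark)&win
        if not tray and k!="jar" or k=="jar": mk=mk&(abs(P[...,2]-H[k])<(.008 if H[k]>.02 else .007))
        _,lab=cv2.connectedComponents(mk.astype(np.uint8)); 
        ids=lab[v-8:v+9,u-8:u+9]; ids=ids[ids>0]
        if not len(ids): print(n,k,"none");continue
        b=(lab==np.bincount(ids).argmax())
        c,_=cv2.findContours(b.astype(np.uint8),cv2.RETR_EXTERNAL,cv2.CHAIN_APPROX_NONE)
        q=plane(n,c[0][:,0],H[k])[:,:2]
        (cx,cy),(a,bb),th=cv2.minAreaRect((q*1000).astype(np.float32))
        if a<bb: a,bb,th=bb,a,th+90
        zz=P[...,2][b]; print(n,k,f"c {cx:.1f} {cy:.1f} size {a:.1f}x{bb:.1f} long-axis {th:.1f} z med {np.median(zz)*1e3:.1f} n {b.sum()} zero {np.mean(d[b]==0):.2f} mean xy depth {P[b][:,:2].mean(0).round(4)*1e3}")
E
python3 m.py
```

```text
top puck c 673.0 60.4 size 38.4x36.6 long-axis 45.0 z med 31.8 n 304 zero 0.00 mean xy depth [672.5  59.8]
top jar c 673.4 -69.4 size 39.8x38.9 long-axis 89.0 z med 61.8 n 363 zero 0.00 mean xy depth [673.3 -69.9]
top dog c 562.2 77.0 size 108.6x25.8 long-axis 8.5 z med 14.0 n 558 zero 0.00 mean xy depth [561.6  76.9]
top block c 565.4 -80.1 size 36.5x35.2 long-axis 98.0 z med 31.9 n 342 zero 0.00 mean xy depth [565.1 -79.6]
top tube c 463.1 66.5 size 43.8x41.3 long-axis 89.4 z med 31.8 n 247 zero 0.00 mean xy depth [462.8  66.9]
top bar c 467.2 -60.9 size 108.1x21.0 long-axis 151.2 z med 15.9 n 616 zero 0.00 mean xy depth [467.  -60.7]
top t2 c 528.7 275.6 size 144.3x138.0 long-axis 123.7 z med 5.5 n 5032 zero 0.00 mean xy depth [527.8 275.2]
top t3 c 501.2 -285.7 size 144.7x136.4 long-axis 83.5 z med 5.2 n 5259 zero 0.00 mean xy depth [ 500.5 -285.7]
scene puck c 673.6 54.3 size 38.8x35.6 long-axis 148.5 z med 30.4 n 298 zero 0.00 mean xy depth [673.5  54.5]
scene jar c 673.8 -74.4 size 42.9x39.7 long-axis 152.8 z med 60.4 n 443 zero 0.00 mean xy depth [673.8 -74.4]
scene dog c 562.6 71.5 size 108.6x26.8 long-axis 8.3 z med 12.3 n 452 zero 0.00 mean xy depth [564.9  72. ]
scene block c 566.9 -85.0 size 37.2x35.7 long-axis 6.8 z med 30.5 n 308 zero 0.00 mean xy depth [566.9 -85. ]
scene tube c 464.0 62.1 size 46.4x38.5 long-axis 152.4 z med 29.4 n 173 zero 0.00 mean xy depth [463.9  62.2]
scene bar c 468.5 -66.0 size 108.8x19.7 long-axis 151.9 z med 14.7 n 413 zero 0.00 mean xy depth [470.  -66.8]
scene t2 c 527.4 269.6 size 148.2x137.5 long-axis 123.9 z med 3.9 n 3104 zero 0.00 mean xy depth [529.5 268.6]
scene t3 c 501.0 -289.9 size 143.9x140.3 long-axis 83.7 z med 4.1 n 5068 zero 0.00 mean xy depth [ 503.9 -291.7]
```

Emit:
servo_tool --steps '[{"tx": 1.4,"ty": 2.27,"tz": -0.65,"yaw": -2.43,"claw": 5},{"tx": 1.4,"ty": 2.27,"tz": -0.65,"yaw": -2.43},{"tx": 1.4,"ty": 2.27,"tz": -0.65,"yaw": -2.43},{"tx": 1.4,"ty": 2.27,"tz": -0.65,"yaw": -2.43},{"tx": 1.4,"ty": 2.27,"tz": -0.65,"yaw": -2.43},{"tx": 1.4,"ty": 2.27,"tz": -0.65,"yaw": -2.43},{"tx": 1.4,"ty": 2.27,"tz": -0.65,"yaw": -2.43},{"tx": 1.4,"ty": 2.27,"tz": -0.65,"yaw": -2.43},{"tx": 1.4,"ty": 2.27,"tz": -0.65,"yaw": -2.43},{"tx": 1.4,"ty": 2.27,"tz": -0.65,"yaw": -2.43},{"tx": 1.4,"ty": 2.27,"tz": -0.65,"yaw": -2.43},{"tx": 1.4,"ty": 2.27,"tz": -0.65,"yaw": -2.43},{"tx": 1.4,"ty": 2.27,"tz": -0.65,"yaw": -2.43},{"tx": 1.4,"ty": 2.27,"tz": -0.65,"yaw": -2.43},{"tx": 1.4,"ty": 2.27,"tz": -0.65,"yaw": -2.43},{"tx": 1.4,"ty": 2.27,"tz": -0.65,"yaw": -2.43},{"tx": 1.4,"ty": 2.27,"tz": -0.65,"yaw": -2.43},{"tx": 1.4,"ty": 2.27,"tz": -0.65,"yaw": -2.43},{"tx": 1.4,"ty": 2.27,"tz": -0.65,"yaw": -2.43},{"tx": 0,"ty": 0}]' --newtons 40

```text
invalid input at $.steps[1]: expected keys tx, ty, tz, yaw, claw
```

```bash
cat > look.py <<'E'
import sys
from h import *
n,u,v,w,o=sys.argv[1],*map(int,sys.argv[2:5]),sys.argv[5]
im,d=env.get_image(n); u0,v0=max(0,u-w),max(0,v-w); c=im[v0:v+w,u0:u+w,::-1]; print("origin",u0,v0,"scale",600//(2*w))
cv2.imwrite("pics/"+o,cv2.resize(cv2.convertScaleAbs(c,alpha=1.8),None,fx=600//(2*w),fy=600//(2*w)))
s=env.observe();R=np.array(s["tool_rot"]);print(s["time_s"],s["position"],np.degrees(np.arctan2(R[1,1],R[0,1])),s["grip_width"],getattr(env,"tcp_to_tips",None))
E
python3 look.py scene 239 194 75 s1.png
```

```text
origin 164 119 scale 4
0.25 [ 0.18845542 -0.51657704  0.25005541] -69.9616071517395 0.08538832418904228 0.019
```

View pics/s1.png

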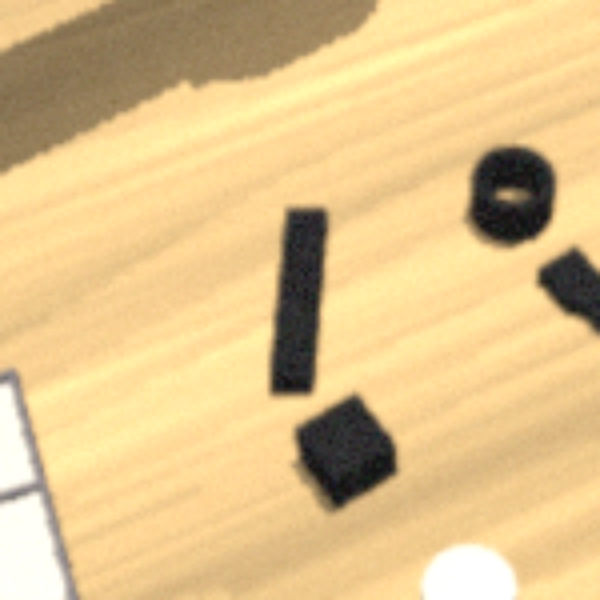

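The move was refused because every row needs all five keys. The crop shows the bar untouched at crop (300,300), which is pixel (239,194). I'll resend it.

Emit:
servo_tool --steps '[{"tx": 2,"ty": 3.24,"tz": -0.93,"yaw": -3.46,"claw": 5},{"tx": 2,"ty": 3.24,"tz": -0.93,"yaw": -3.46,"claw": 5},{"tx": 2,"ty": 3.24,"tz": -0.93,"yaw": -3.46,"claw": 5},{"tx": 2,"ty": 3.24,"tz": -0.93,"yaw": -3.46,"claw": 5},{"tx": 2,"ty": 3.24,"tz": -0.93,"yaw": -3.46,"claw": 5},{"tx": 2,"ty": 3.24,"tz": -0.93,"yaw": -3.46,"claw": 5},{"tx": 2,"ty": 3.24,"tz": -0.93,"yaw": -3.46,"claw": 5},{"tx": 2,"ty": 3.24,"tz": -0.93,"yaw": -3.46,"claw": 5},{"tx": 2,"ty": 3.24,"tz": -0.93,"yaw": -3.46,"claw": 5},{"tx": 2,"ty": 3.24,"tz": -0.93,"yaw": -3.46,"claw": 5},{"tx": 2,"ty": 3.24,"tz": -0.93,"yaw": -3.46,"claw": 5},{"tx": 2,"ty": 3.24,"tz": -0.93,"yaw": -3.46,"claw": 5},{"tx": 2,"ty": 3.24,"tz": -0.93,"yaw": -3.46,"claw": 5},{"tx": 2,"ty": 3.24,"tz": -0.93,"yaw": -3.46,"claw": 5},{"tx": 0,"ty": 0,"tz": 0,"yaw": 0,"claw": 5},{"tx": 0,"ty": 0,"tz": 0,"yaw": 0,"claw": 5}]' --newtons 40

```text
time_s: 1.85
position: [0.4685, -0.0626, 0.1199]
tool_rot: [[0.881, -0.474, -0.001], [-0.474, -0.881, -0.0], [-0.0, 0.0, -1.0]]
ft_force: [0.7, 0.2, -0.6]
grip_width: 0.05
gripper_force: 0.0
```

```bash
python3 look.py scene 239 194 75 s2.png
```

```text
origin 164 119 scale 4
1.9 [ 0.46836258 -0.06333356  0.12017349] -118.34654618958284 0.05020090158314254 0.019
```

View pics/s2.png

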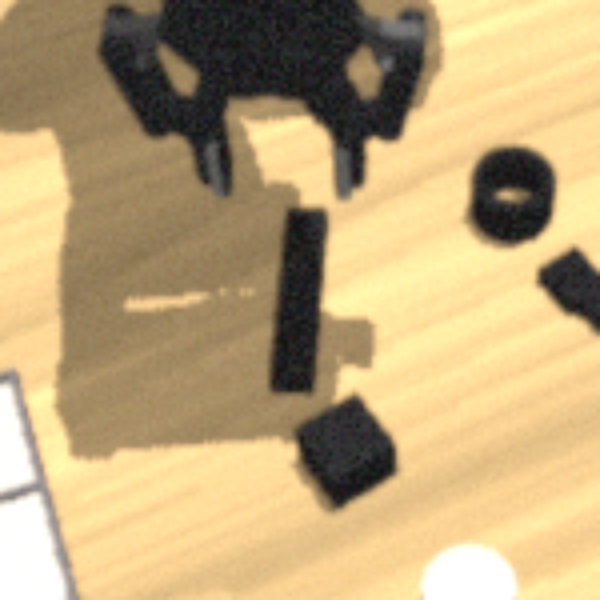

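The gripper is astride the bar. Its tips are at crop (222,192) and (345,195), and the bar is at (300,300), lower down. I'll descend and grip.

Emit:
servo_tool --steps '[{"tx": 0,"ty": 0,"tz": -2.5,"yaw": 0,"claw": 5},{"tx": 0,"ty": 0,"tz": -2.5,"yaw": 0,"claw": 5},{"tx": 0,"ty": 0,"tz": -2.2,"yaw": 0,"claw": 5},{"tx": 0,"ty": 0,"tz": -1.5,"yaw": 0,"claw": 5},{"tx": 0,"ty": 0,"tz": -1.0,"yaw": 0,"claw": 5},{"tx": 0,"ty": 0,"tz": 0,"yaw": 0,"claw": 5},{"tx": 0,"ty": 0,"tz": 0,"yaw": 0,"claw": 1},{"tx": 0,"ty": 0,"tz": 0,"yaw": 0,"claw": 1},{"tx": 0,"ty": 0,"tz": 0,"yaw": 0,"claw": 1},{"tx": 0,"ty": 0,"tz": 0,"yaw": 0,"claw": 1},{"tx": 0,"ty": 0,"tz": 0,"yaw": 0,"claw": 1},{"tx": 0,"ty": 0,"tz": 0,"yaw": 0,"claw": 1}]' --newtons 40

```text
time_s: 3.1
position: [0.4689, -0.0634, 0.0241]
tool_rot: [[0.88, -0.475, 0.002], [-0.475, -0.88, -0.001], [0.002, 0.0, -1.0]]
ft_force: [-1.0, -1.4, 6.2]
grip_width: 0.0208
gripper_force: 39.9
```

Run:
```python
from h import *
print(plane("scene",[(234.8,167.3)],.103))
```

```text
[[ 0.47269968 -0.06709096  0.103     ]]
```

Emit:
servo_tool --steps '[{"tx": 0,"ty": 0,"tz": 1.0,"yaw": 0,"claw": 1},{"tx": 0,"ty": 0,"tz": 2,"yaw": 0,"claw": 1},{"tx": 0,"ty": 0,"tz": 2,"yaw": 0,"claw": 1},{"tx": 0,"ty": -1,"tz": 1,"yaw": 0,"claw": 1},{"tx": 0.28,"ty": -2.5,"tz": 0,"yaw": 2.2,"claw": 1},{"tx": 0.28,"ty": -2.5,"tz": 0,"yaw": 2.2,"claw": 1},{"tx": 0.28,"ty": -2.5,"tz": 0,"yaw": 2.2,"claw": 1},{"tx": 0.28,"ty": -2.5,"tz": 0,"yaw": 2.2,"claw": 1},{"tx": 0.28,"ty": -2.5,"tz": 0,"yaw": 2.2,"claw": 1},{"tx": 0.28,"ty": -2.5,"tz": 0,"yaw": 2.2,"claw": 1},{"tx": 0.28,"ty": -2.5,"tz": 0,"yaw": 2.2,"claw": 1},{"tx": 0.28,"ty": -2.5,"tz": 0,"yaw": 2.2,"claw": 1},{"tx": 0.28,"ty": -2.5,"tz": 0,"yaw": 2.2,"claw": 1},{"tx": 0.3,"ty": -1.8,"tz": 0,"yaw": 2.2,"claw": 1},{"tx": 0,"ty": -0.6,"tz": 0,"yaw": 0,"claw": 1},{"tx": 0,"ty": 0,"tz": 0,"yaw": 0,"claw": 1},{"tx": 0,"ty": 0,"tz": 0,"yaw": 0,"claw": 1}]'

```text
time_s: 4.8
position: [0.4964, -0.3214, 0.0831]
tool_rot: [[0.994, -0.112, -0.001], [-0.112, -0.994, 0.001], [-0.001, -0.001, -1.0]]
ft_force: [0.9, 0.3, -0.2]
grip_width: 0.0208
gripper_force: 39.2
```

```bash
python3 look.py top 433 247 75 s3.png
```

```text
origin 358 172 scale 4
4.85 [ 0.49647051 -0.32118005  0.08312875] -96.39703538021516 0.0210159452060953 0.019
```

View pics/s3.png

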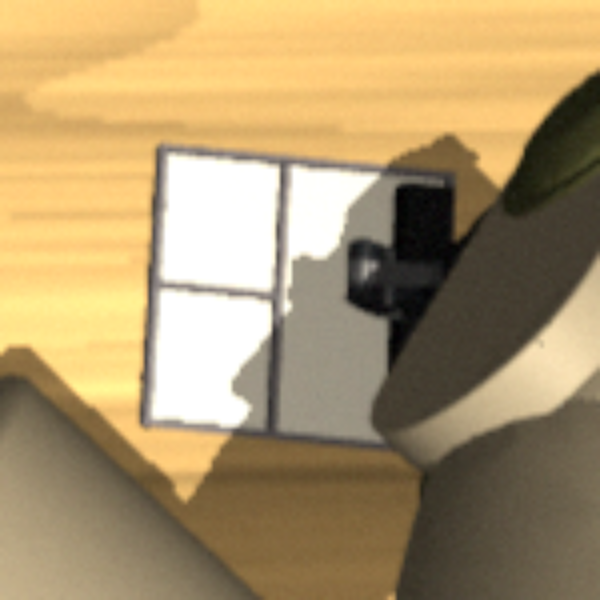

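The bar hangs over the wide compartment, with its end at crop (395–455,185) and parallel to the walls. Lowering it.

Emit:
servo_tool --steps '[{"tx": 0,"ty": 0,"tz": -2,"yaw": 0,"claw": 1},{"tx": 0,"ty": 0,"tz": -1.5,"yaw": 0,"claw": 1},{"tx": 0,"ty": 0,"tz": -1.0,"yaw": 0,"claw": 1},{"tx": 0,"ty": 0,"tz": -0.5,"yaw": 0,"claw": 1},{"tx": 0,"ty": 0,"tz": -0.5,"yaw": 0,"claw": 1},{"tx": 0,"ty": 0,"tz": 0,"yaw": 0,"claw": 1},{"tx": 0,"ty": 0,"tz": 0,"yaw": 0,"claw": 1},{"tx": 0,"ty": 0,"tz": 0,"yaw": 0,"claw": 3.3},{"tx": 0,"ty": 0,"tz": 0,"yaw": 0,"claw": 3.3},{"tx": 0,"ty": 0,"tz": 0,"yaw": 0,"claw": 3.3},{"tx": 0,"ty": 0,"tz": 0,"yaw": 0,"claw": 3.3}]'

```text
time_s: 5.95
position: [0.4967, -0.3221, 0.0283]
tool_rot: [[0.994, -0.111, 0.0], [-0.111, -0.994, -0.0], [0.0, 0.0, -1.0]]
ft_force: [-0.2, -0.2, -0.5]
grip_width: 0.0331
gripper_force: 0.0
```

Emit:
servo_tool --steps '[{"tx": 0,"ty": 0,"tz": 1.5,"yaw": 0,"claw": 3.3},{"tx": 0,"ty": 0,"tz": 3,"yaw": 0,"claw": 3.3},{"tx": 0,"ty": 0,"tz": 3.7,"yaw": 0,"claw": 7},{"tx": 1.77,"ty": 2.5,"tz": 0,"yaw": 0,"claw": 7},{"tx": 1.77,"ty": 2.5,"tz": 0,"yaw": 0,"claw": 7},{"tx": 1.77,"ty": 2.5,"tz": 0,"yaw": 0,"claw": 7},{"tx": 1.77,"ty": 2.5,"tz": 0,"yaw": 0,"claw": 7},{"tx": 1.77,"ty": 2.5,"tz": 0,"yaw": 0,"claw": 7},{"tx": 1.77,"ty": 2.5,"tz": 0,"yaw": 0,"claw": 7},{"tx": 1.77,"ty": 2.5,"tz": 0,"yaw": 0,"claw": 7},{"tx": 1.77,"ty": 2.5,"tz": 0,"yaw": 0,"claw": 7},{"tx": 1.77,"ty": 2.5,"tz": 0,"yaw": 0,"claw": 7},{"tx": 1.77,"ty": 2.5,"tz": 0,"yaw": 0,"claw": 7},{"tx": 0,"ty": 0,"tz": 0,"yaw": 0,"claw": 7},{"tx": 0,"ty": 0,"tz": 0,"yaw": 0,"claw": 7}]'

```text
time_s: 7.45
position: [0.6736, -0.0717, 0.1098]
tool_rot: [[0.994, -0.11, -0.001], [-0.11, -0.994, -0.0], [-0.001, 0.0, -1.0]]
ft_force: [-0.7, 0.5, -0.7]
grip_width: 0.0702
gripper_force: 0.0
```

```bash
python3 look.py scene 230 250 150 s4.png
```

```text
origin 80 100 scale 2
7.5 [ 0.67334925 -0.07245466  0.10996578] -96.39894681031564 0.07007087709730722 0.019
```

View pics/s4.png

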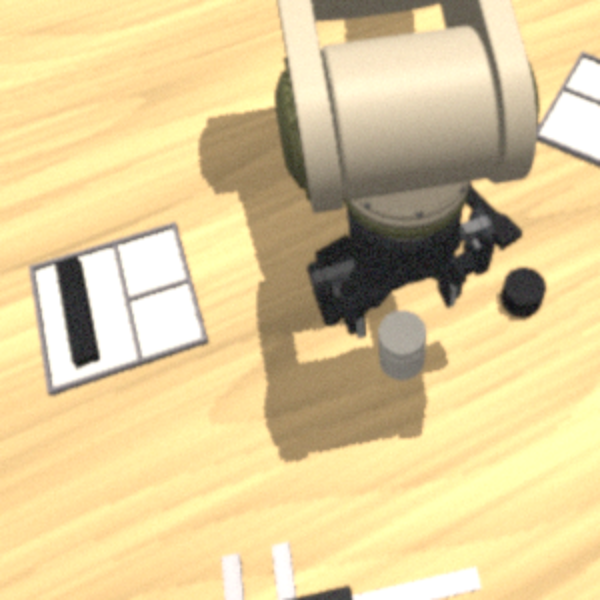

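The bar lies flat in the wide compartment, centred at crop (78,310). The jar's cap at (402,325) is between the tips at (360,333) and (450,300). Gripping.

Emit:
servo_tool --steps '[{"tx": 0,"ty": 0,"tz": -2,"yaw": 0,"claw": 7},{"tx": 0,"ty": 0,"tz": -2,"yaw": 0,"claw": 7},{"tx": 0,"ty": 0,"tz": -1.8,"yaw": 0,"claw": 7},{"tx": 0,"ty": 0,"tz": -1.0,"yaw": 0,"claw": 7},{"tx": 0,"ty": 0,"tz": 0,"yaw": 0,"claw": 7},{"tx": 0,"ty": 0,"tz": 0,"yaw": 0,"claw": 3},{"tx": 0,"ty": 0,"tz": 0,"yaw": 0,"claw": 3},{"tx": 0,"ty": 0,"tz": 0,"yaw": 0,"claw": 3},{"tx": 0,"ty": 0,"tz": 0,"yaw": 0,"claw": 3},{"tx": 0,"ty": 0,"tz": 0,"yaw": 0,"claw": 3},{"tx": 0,"ty": 0,"tz": 0,"yaw": 0,"claw": 3}]'

```text
time_s: 8.6
position: [0.6743, -0.0724, 0.0435]
tool_rot: [[0.994, -0.111, 0.002], [-0.111, -0.994, -0.001], [0.002, 0.001, -1.0]]
ft_force: [-0.0, -0.4, 5.2]
grip_width: 0.0409
gripper_force: 40.8
```

Emit:
servo_tool --steps '[{"tx": 0,"ty": 0,"tz": 1.0,"yaw": 0,"claw": 3},{"tx": 0,"ty": 0,"tz": 2,"yaw": 0,"claw": 3},{"tx": 0,"ty": 0,"tz": 2,"yaw": 0,"claw": 3},{"tx": -0.9,"ty": -1.2,"tz": 0,"yaw": 0,"claw": 3},{"tx": -1.8,"ty": -2.4,"tz": 0,"yaw": 0,"claw": 3},{"tx": -1.8,"ty": -2.4,"tz": 0,"yaw": 0,"claw": 3},{"tx": -1.8,"ty": -2.4,"tz": 0,"yaw": 0,"claw": 3},{"tx": -1.8,"ty": -2.4,"tz": 0,"yaw": 0,"claw": 3},{"tx": -1.8,"ty": -2.4,"tz": 0,"yaw": 0,"claw": 3},{"tx": -1.8,"ty": -2.4,"tz": 0,"yaw": 0,"claw": 3},{"tx": -1.2,"ty": -1.6,"tz": 0,"yaw": 0,"claw": 3},{"tx": -0.6,"ty": -0.8,"tz": 0,"yaw": 0,"claw": 3},{"tx": 0,"ty": 0,"tz": 0,"yaw": 0,"claw": 3},{"tx": 0,"ty": 0,"tz": 0,"yaw": 0,"claw": 3}]'

```text
time_s: 10.0
position: [0.5387, -0.2516, 0.0919]
tool_rot: [[0.994, -0.111, -0.0], [-0.111, -0.994, 0.001], [-0.0, -0.0, -1.0]]
ft_force: [0.3, 0.3, -1.2]
grip_width: 0.0415
gripper_force: 40.6
```

```bash
python3 look.py scene 160 220 100 s5.png
```

```text
origin 60 120 scale 3
10.05 [ 0.53895903 -0.25134528  0.09192368] -96.35633708239156 0.04089253755127543 0.019
```

View pics/s5.png

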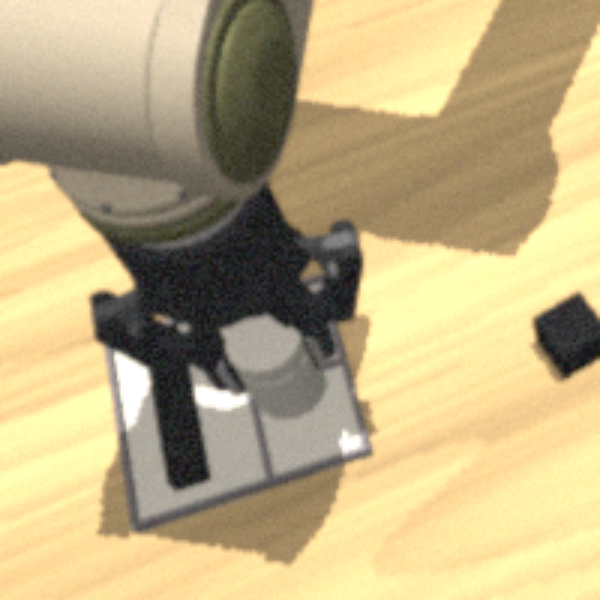

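The jar is held upright above the small compartment, with its bottom at crop (292,410), about 48 mm up. Lowering 45 mm and releasing.

Emit:
servo_tool --steps '[{"tx": 0,"ty": 0,"tz": -1.5,"yaw": 0,"claw": 3},{"tx": 0,"ty": 0,"tz": -1.5,"yaw": 0,"claw": 3},{"tx": 0,"ty": 0,"tz": -0.9,"yaw": 0,"claw": 3},{"tx": 0,"ty": 0,"tz": -0.4,"yaw": 0,"claw": 3},{"tx": 0,"ty": 0,"tz": -0.2,"yaw": 0,"claw": 3},{"tx": 0,"ty": 0,"tz": 0,"yaw": 0,"claw": 3},{"tx": 0,"ty": 0,"tz": 0,"yaw": 0,"claw": 3},{"tx": 0,"ty": 0,"tz": 0,"yaw": 0,"claw": 5.8},{"tx": 0,"ty": 0,"tz": 0,"yaw": 0,"claw": 5.8},{"tx": 0,"ty": 0,"tz": 0,"yaw": 0,"claw": 5.8},{"tx": 0,"ty": 0,"tz": 0,"yaw": 0,"claw": 5.8}]'

```text
time_s: 11.15
position: [0.5387, -0.2521, 0.0473]
tool_rot: [[0.994, -0.111, 0.0], [-0.111, -0.994, -0.0], [0.0, 0.0, -1.0]]
ft_force: [-0.0, 0.1, -0.7]
grip_width: 0.058
gripper_force: 0.0
```

Emit:
servo_tool --steps '[{"tx": 0,"ty": 0,"tz": 2,"yaw": 0,"claw": 5.8},{"tx": 0,"ty": 0,"tz": 3,"yaw": 0,"claw": 5.8},{"tx": 0,"ty": 0,"tz": 3,"yaw": 0,"claw": 7},{"tx": -0.75,"ty": 3.16,"tz": 0,"yaw": 0,"claw": 7},{"tx": -0.75,"ty": 3.16,"tz": 0,"yaw": 0,"claw": 7},{"tx": -0.75,"ty": 3.16,"tz": 0,"yaw": 0,"claw": 7},{"tx": -0.75,"ty": 3.16,"tz": 0,"yaw": 0,"claw": 7},{"tx": -0.75,"ty": 3.16,"tz": 0,"yaw": 0,"claw": 7},{"tx": -0.75,"ty": 3.16,"tz": 0,"yaw": 0,"claw": 7},{"tx": -0.75,"ty": 3.16,"tz": -1,"yaw": 0,"claw": 7},{"tx": -0.75,"ty": 3.16,"tz": -1,"yaw": 0,"claw": 7},{"tx": -0.75,"ty": 3.16,"tz": -1,"yaw": 0,"claw": 7},{"tx": -0.75,"ty": 3.16,"tz": -1,"yaw": 0,"claw": 7},{"tx": 0,"ty": 0,"tz": -1,"yaw": 0,"claw": 7},{"tx": 0,"ty": 0,"tz": 0,"yaw": 0,"claw": 7}]'

```text
time_s: 12.65
position: [0.4633, 0.0642, 0.0764]
tool_rot: [[0.994, -0.11, -0.002], [-0.11, -0.994, 0.0], [-0.002, 0.0, -1.0]]
ft_force: [0.3, -0.3, -0.1]
grip_width: 0.07
gripper_force: 0.0
```

```bash
python3 look.py scene 210 210 150 s6.png
```

```text
origin 60 60 scale 2
12.7 [0.46388475 0.06355735 0.07697126] -96.3886047962711 0.07001642748466523 0.019
```

View pics/s6.png

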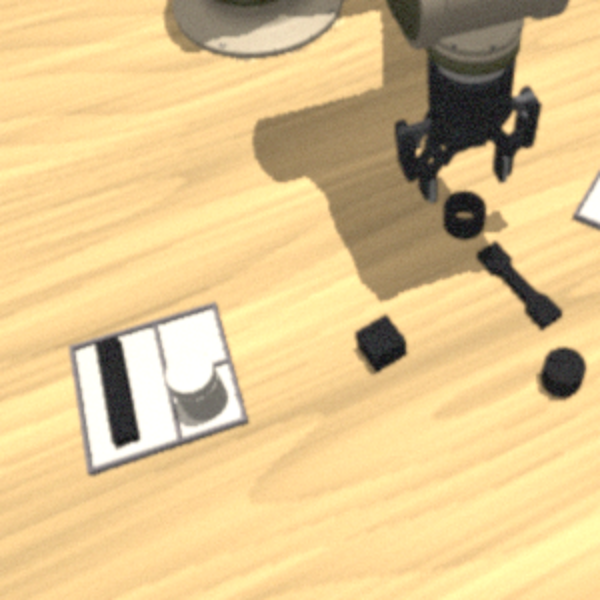

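The jar stands in its compartment at crop (197,390). The tube at (463,215) is between the tips. Gripping it.

Emit:
servo_tool --steps '[{"tx": 0,"ty": 0,"tz": -2,"yaw": 0,"claw": 7},{"tx": 0,"ty": 0,"tz": -1.8,"yaw": 0,"claw": 7},{"tx": 0,"ty": 0,"tz": -1.2,"yaw": 0,"claw": 7},{"tx": 0,"ty": 0,"tz": 0,"yaw": 0,"claw": 7},{"tx": 0,"ty": 0,"tz": 0,"yaw": 0,"claw": 3.5},{"tx": 0,"ty": 0,"tz": 0,"yaw": 0,"claw": 3.5},{"tx": 0,"ty": 0,"tz": 0,"yaw": 0,"claw": 3.5},{"tx": 0,"ty": 0,"tz": 0,"yaw": 0,"claw": 3.5},{"tx": 0,"ty": 0,"tz": 0,"yaw": 0,"claw": 3.5},{"tx": 0,"ty": 0,"tz": 0,"yaw": 0,"claw": 3.5}]'

```text
time_s: 13.7
position: [0.4644, 0.0635, 0.0283]
tool_rot: [[0.994, -0.111, 0.002], [-0.111, -0.994, -0.001], [0.003, 0.0, -1.0]]
ft_force: [-0.9, -2.5, 6.8]
grip_width: 0.0451
gripper_force: 40.6
```

Emit:
servo_tool --steps '[{"tx": 0,"ty": 0,"tz": 1.0,"yaw": 0,"claw": 3.5},{"tx": 0,"ty": 0,"tz": 2,"yaw": 0,"claw": 3.5},{"tx": 0,"ty": 0,"tz": 2,"yaw": 0,"claw": 3.5},{"tx": 0,"ty": -1.4,"tz": 1,"yaw": 0,"claw": 3.5},{"tx": 0.1,"ty": -3,"tz": 0,"yaw": 0,"claw": 3.5},{"tx": 0.1,"ty": -3,"tz": 0,"yaw": 0,"claw": 3.5},{"tx": 0.1,"ty": -3,"tz": 0,"yaw": 0,"claw": 3.5},{"tx": 0.1,"ty": -3,"tz": 0,"yaw": 0,"claw": 3.5},{"tx": 0.1,"ty": -3,"tz": 0,"yaw": 0,"claw": 3.5},{"tx": 0.1,"ty": -3,"tz": 0,"yaw": 0,"claw": 3.5},{"tx": 0.1,"ty": -3,"tz": 0,"yaw": 0,"claw": 3.5},{"tx": 0.1,"ty": -3,"tz": 0,"yaw": 0,"claw": 3.5},{"tx": 0,"ty": -3,"tz": 0,"yaw": 0,"claw": 3.5},{"tx": 0,"ty": -1.6,"tz": 0,"yaw": 0,"claw": 3.5},{"tx": 0,"ty": -0.8,"tz": 0,"yaw": 0,"claw": 3.5},{"tx": 0,"ty": 0,"tz": 0,"yaw": 0,"claw": 3.5},{"tx": 0,"ty": 0,"tz": 0,"yaw": 0,"claw": 3.5}]'

```text
time_s: 15.4
position: [0.4716, -0.243, 0.0872]
tool_rot: [[0.994, -0.111, -0.0], [-0.111, -0.994, 0.001], [-0.0, -0.001, -1.0]]
ft_force: [-0.4, 0.3, -1.1]
grip_width: 0.0444
gripper_force: 41.1
```

```bash
python3 look.py scene 160 220 100 s7.png
```

```text
origin 60 120 scale 3
15.45 [ 0.47164351 -0.24289273  0.08720477] -96.34227609908575 0.04492205151189494 0.019
```

View pics/s7.png

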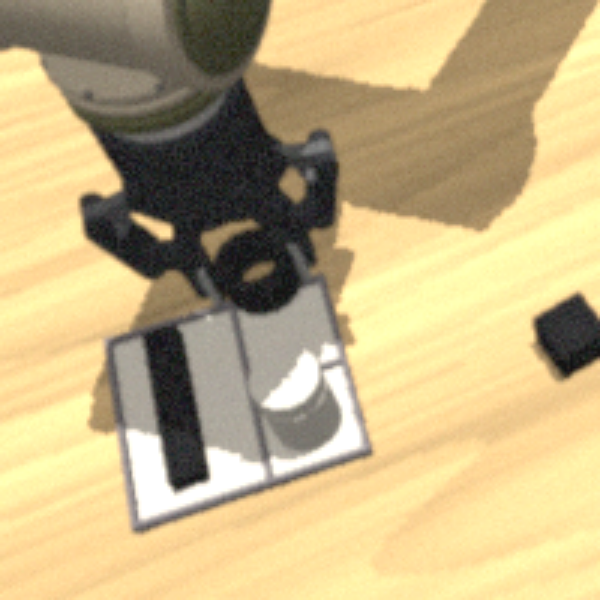

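The tube is held level, centred at crop (258,270), above the near small compartment. Lowering and releasing.

Emit:
servo_tool --steps '[{"tx": 0,"ty": -0.1,"tz": -2,"yaw": 0,"claw": 3.5},{"tx": 0,"ty": 0,"tz": -1.8,"yaw": 0,"claw": 3.5},{"tx": 0,"ty": 0,"tz": -1.0,"yaw": 0,"claw": 3.5},{"tx": 0,"ty": 0,"tz": -0.5,"yaw": 0,"claw": 3.5},{"tx": 0,"ty": 0,"tz": -0.2,"yaw": 0,"claw": 3.5},{"tx": 0,"ty": 0,"tz": 0,"yaw": 0,"claw": 3.5},{"tx": 0,"ty": 0,"tz": 0,"yaw": 0,"claw": 3.5},{"tx": 0,"ty": 0,"tz": 0,"yaw": 0,"claw": 6},{"tx": 0,"ty": 0,"tz": 0,"yaw": 0,"claw": 6},{"tx": 0,"ty": 0,"tz": 0,"yaw": 0,"claw": 6},{"tx": 0,"ty": 0,"tz": 0,"yaw": 0,"claw": 6}]'

```text
time_s: 16.55
position: [0.4717, -0.2451, 0.0322]
tool_rot: [[0.994, -0.111, 0.0], [-0.111, -0.994, -0.0], [0.0, 0.0, -1.0]]
ft_force: [0.4, 1.0, -0.9]
grip_width: 0.06
gripper_force: 0.0
```

Emit:
servo_tool --steps '[{"tx": 0,"ty": 0,"tz": 1.8,"yaw": 0,"claw": 6},{"tx": 0,"ty": 0,"tz": 2.5,"yaw": 0,"claw": 6},{"tx": 0,"ty": 0,"tz": 2.5,"yaw": 0,"claw": 4.5},{"tx": 0.82,"ty": 2.9,"tz": 0,"yaw": 1.35,"claw": 4.5},{"tx": 0.82,"ty": 2.9,"tz": 0,"yaw": 1.35,"claw": 4.5},{"tx": 0.82,"ty": 2.9,"tz": 0,"yaw": 1.35,"claw": 4.5},{"tx": 0.82,"ty": 2.9,"tz": 0,"yaw": 1.35,"claw": 4.5},{"tx": 0.82,"ty": 2.9,"tz": 0,"yaw": 1.35,"claw": 4.5},{"tx": 0.82,"ty": 2.9,"tz": 0,"yaw": 1.35,"claw": 4.5},{"tx": 0.82,"ty": 2.9,"tz": 0,"yaw": 1.35,"claw": 4.5},{"tx": 0.82,"ty": 2.9,"tz": 0,"yaw": 1.35,"claw": 4.5},{"tx": 0.82,"ty": 2.9,"tz": 0,"yaw": 1.35,"claw": 4.5},{"tx": 0.82,"ty": 2.9,"tz": 0,"yaw": 1.35,"claw": 4.5},{"tx": 0.82,"ty": 2.9,"tz": 0,"yaw": 1.35,"claw": 4.5},{"tx": 0,"ty": 0,"tz": -3,"yaw": 0,"claw": 4.5},{"tx": 0,"ty": 0,"tz": 0,"yaw": 0,"claw": 4.5},{"tx": 0,"ty": 0,"tz": 0,"yaw": 0,"claw": 4.5}]'

```text
time_s: 18.25
position: [0.5617, 0.0737, 0.0702]
tool_rot: [[0.989, 0.147, -0.001], [0.147, -0.989, 0.0], [-0.001, -0.0, -1.0]]
ft_force: [0.1, 0.2, 0.3]
grip_width: 0.0448
gripper_force: 0.0
```

```bash
python3 look.py scene 230 210 150 s8.png
```

```text
origin 80 60 scale 2
18.3 [0.56213902 0.07343231 0.07090206] -81.59017511272314 0.044899006329996355 0.019
```

View pics/s8.png

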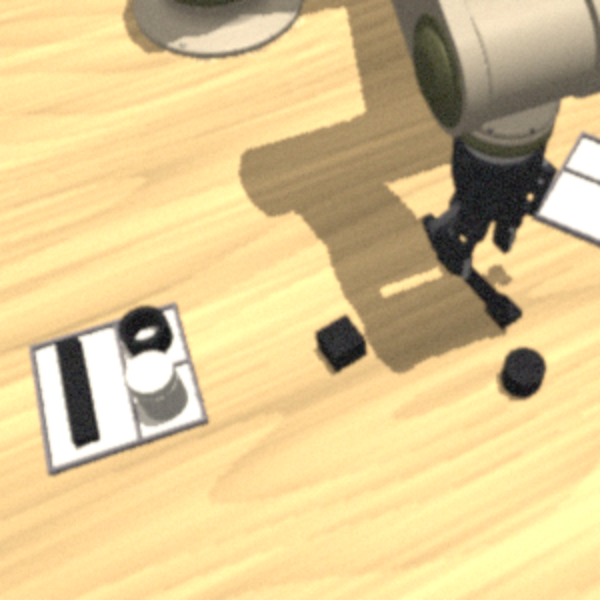

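The tray-three kit is complete, with the tube at crop (145,330). The gripper straddles the dog-bone's waist. Gripping.

Emit:
servo_tool --steps '[{"tx": 0,"ty": 0,"tz": -2,"yaw": 0,"claw": 4.5},{"tx": 0,"ty": 0,"tz": -1.6,"yaw": 0,"claw": 4.5},{"tx": 0,"ty": 0,"tz": -1.2,"yaw": 0,"claw": 4.5},{"tx": 0,"ty": 0,"tz": 0,"yaw": 0,"claw": 4.5},{"tx": 0,"ty": 0,"tz": 0,"yaw": 0,"claw": 0.5},{"tx": 0,"ty": 0,"tz": 0,"yaw": 0,"claw": 0.5},{"tx": 0,"ty": 0,"tz": 0,"yaw": 0,"claw": 0.5},{"tx": 0,"ty": 0,"tz": 0,"yaw": 0,"claw": 0.5},{"tx": 0,"ty": 0,"tz": 0,"yaw": 0,"claw": 0.5},{"tx": 0,"ty": 0,"tz": 0,"yaw": 0,"claw": 0.5}]'

```text
time_s: 19.3
position: [0.5625, 0.0738, 0.0232]
tool_rot: [[0.989, 0.147, 0.002], [0.147, -0.989, -0.0], [0.002, 0.001, -1.0]]
ft_force: [-0.7, -0.2, 6.2]
grip_width: 0.0125
gripper_force: 41.1
```

Emit:
servo_tool --steps '[{"tx": 0,"ty": 0,"tz": 1.0,"yaw": 0,"claw": 0.5},{"tx": 0,"ty": 0,"tz": 2,"yaw": 0,"claw": 0.5},{"tx": 0,"ty": 0,"tz": 2,"yaw": 0,"claw": 0.5},{"tx": 0,"ty": 1,"tz": 1,"yaw": 0,"claw": 0.5},{"tx": -0.3,"ty": 2.5,"tz": 0,"yaw": 3.63,"claw": 0.5},{"tx": -0.3,"ty": 2.5,"tz": 0,"yaw": 3.63,"claw": 0.5},{"tx": -0.3,"ty": 2.5,"tz": 0,"yaw": 3.63,"claw": 0.5},{"tx": -0.3,"ty": 2.5,"tz": 0,"yaw": 3.63,"claw": 0.5},{"tx": -0.3,"ty": 2.5,"tz": 0,"yaw": 3.63,"claw": 0.5},{"tx": -0.3,"ty": 2.5,"tz": 0,"yaw": 3.63,"claw": 0.5},{"tx": 0,"ty": 1.4,"tz": 0,"yaw": 3.62,"claw": 0.5},{"tx": 0,"ty": 0,"tz": 0,"yaw": 0,"claw": 0.5},{"tx": 0,"ty": 0,"tz": 0,"yaw": 0,"claw": 0.5}]'

```text
time_s: 20.6
position: [0.5436, 0.248, 0.082]
tool_rot: [[0.831, 0.556, -0.0], [0.556, -0.831, -0.0], [-0.0, -0.0, -1.0]]
ft_force: [0.8, 0.4, -0.3]
grip_width: 0.0123
gripper_force: 40.4
```

```bash
python3 look.py scene 390 170 75 s9.png
```

```text
origin 315 95 scale 4
20.65 [0.54375244 0.24754706 0.08207717] -56.24093920595134 0.012431919638584924 0.019
```

View pics/s9.png

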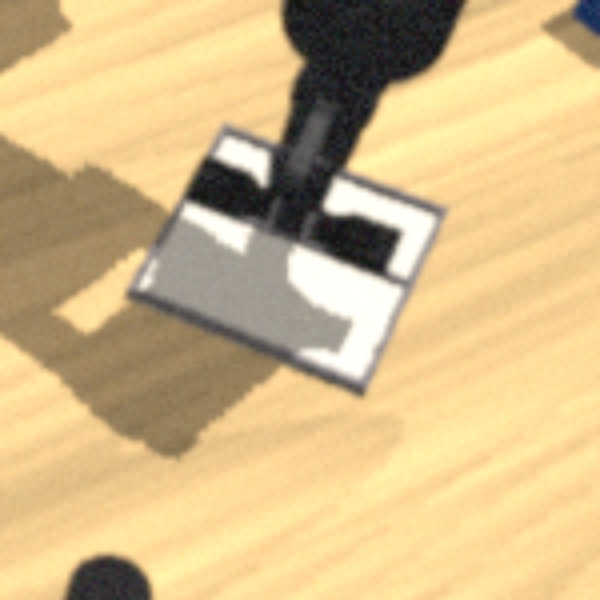

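The dog-bone is held level and parallel to the tray, with its ends at crop (190,180) and (398,245). I'll check its centre in the tray frame by ray.

Run:
```python
from h import *
s=env.observe()
p=plane("scene",[(315+294/4,95+214/4)],.070)[0]
# tray rim corners by scene pixels
c=plane("scene",[(315+a/4,95+b/4) for a,b in((227,124),(447,208),(363,393),(128,294))],.008)
t=c.mean(0); print(p,t); a=np.radians(33.8); R=np.array([[np.cos(a),np.sin(a)],[-np.sin(a),np.cos(a)]])
print((R@(p-t)[:2]*1e3).round(1))
```

```text
[0.54559832 0.24264333 0.07      ] [0.52861785 0.27092307 0.008     ]
[ -1.6 -32.9]
```

Emit:
servo_tool --steps '[{"tx": 0,"ty": 0,"tz": -2,"yaw": 0,"claw": 0.5},{"tx": 0,"ty": 0,"tz": -1.8,"yaw": 0,"claw": 0.5},{"tx": 0,"ty": 0,"tz": -1.0,"yaw": 0,"claw": 0.5},{"tx": 0,"ty": 0,"tz": -0.5,"yaw": 0,"claw": 0.5},{"tx": 0,"ty": 0,"tz": -0.2,"yaw": 0,"claw": 0.5},{"tx": 0,"ty": 0,"tz": 0,"yaw": 0,"claw": 0.5},{"tx": 0,"ty": 0,"tz": 0,"yaw": 0,"claw": 0.5},{"tx": 0,"ty": 0,"tz": 0,"yaw": 0,"claw": 3},{"tx": 0,"ty": 0,"tz": 0,"yaw": 0,"claw": 3},{"tx": 0,"ty": 0,"tz": 0,"yaw": 0,"claw": 3},{"tx": 0,"ty": 0,"tz": 0,"yaw": 0,"claw": 3}]'

```text
time_s: 21.75
position: [0.5439, 0.248, 0.0273]
tool_rot: [[0.83, 0.557, 0.0], [0.557, -0.83, 0.0], [0.0, 0.0, -1.0]]
ft_force: [-0.1, -0.0, -0.0]
grip_width: 0.03
gripper_force: 0.0
```

Emit:
servo_tool --steps '[{"tx": 0,"ty": 0,"tz": 1.5,"yaw": 0,"claw": 3},{"tx": 0,"ty": 0,"tz": 2.5,"yaw": 0,"claw": 3},{"tx": 0,"ty": 0,"tz": 2.5,"yaw": 0,"claw": 7},{"tx": 1.62,"ty": -2.39,"tz": 0,"yaw": 0,"claw": 7},{"tx": 1.62,"ty": -2.39,"tz": 0,"yaw": 0,"claw": 7},{"tx": 1.62,"ty": -2.39,"tz": 0,"yaw": 0,"claw": 7},{"tx": 1.62,"ty": -2.39,"tz": 0,"yaw": 0,"claw": 7},{"tx": 1.62,"ty": -2.39,"tz": 0,"yaw": 0,"claw": 7},{"tx": 1.62,"ty": -2.39,"tz": 0,"yaw": 0,"claw": 7},{"tx": 1.62,"ty": -2.39,"tz": 0,"yaw": 0,"claw": 7},{"tx": 1.62,"ty": -2.39,"tz": 0,"yaw": 0,"claw": 7},{"tx": 0,"ty": 0,"tz": 0,"yaw": 0,"claw": 7},{"tx": 0,"ty": 0,"tz": -2.5,"yaw": 0,"claw": 7},{"tx": 0,"ty": 0,"tz": -2.5,"yaw": 0,"claw": 7},{"tx": 0,"ty": 0,"tz": -1.5,"yaw": 0,"claw": 7},{"tx": 0,"ty": 0,"tz": 0,"yaw": 0,"claw": 7}]'

```text
time_s: 23.35
position: [0.6722, 0.0572, 0.025]
tool_rot: [[0.83, 0.557, -0.004], [0.557, -0.83, 0.0], [-0.003, -0.003, -1.0]]
ft_force: [-0.0, -0.1, 0.6]
grip_width: 0.0698
gripper_force: 0.0
```

Emit:
servo_tool --steps '[{"tx": 0,"ty": 0,"tz": 0,"yaw": 0,"claw": 3},{"tx": 0,"ty": 0,"tz": 0,"yaw": 0,"claw": 3},{"tx": 0,"ty": 0,"tz": 0,"yaw": 0,"claw": 3},{"tx": 0,"ty": 0,"tz": 0,"yaw": 0,"claw": 3},{"tx": 0,"ty": 0,"tz": 0,"yaw": 0,"claw": 3},{"tx": 0,"ty": 0,"tz": 0,"yaw": 0,"claw": 3},{"tx": 0,"ty": 0,"tz": 0,"yaw": 0,"claw": 3}]'

```text
time_s: 24.05
position: [0.6743, 0.0568, 0.0288]
tool_rot: [[0.83, 0.557, 0.003], [0.557, -0.83, -0.0], [0.002, 0.002, -1.0]]
ft_force: [0.1, 0.0, 7.1]
grip_width: 0.0388
gripper_force: 40.7
```

Emit:
servo_tool --steps '[{"tx": 0,"ty": 0,"tz": 1.0,"yaw": 0,"claw": 3},{"tx": 0,"ty": 0,"tz": 2,"yaw": 0,"claw": 3},{"tx": 0,"ty": 0,"tz": 2,"yaw": 0,"claw": 3},{"tx": -0.8,"ty": 1.2,"tz": 1,"yaw": 0,"claw": 3},{"tx": -1.7,"ty": 2.5,"tz": 0,"yaw": 0,"claw": 3},{"tx": -1.7,"ty": 2.5,"tz": 0,"yaw": 0,"claw": 3},{"tx": -1.7,"ty": 2.5,"tz": 0,"yaw": 0,"claw": 3},{"tx": -1.7,"ty": 2.5,"tz": 0,"yaw": 0,"claw": 3},{"tx": -1.7,"ty": 2.5,"tz": 0,"yaw": 0,"claw": 3},{"tx": -1.7,"ty": 2.5,"tz": 0,"yaw": 0,"claw": 3},{"tx": -1.7,"ty": 2.5,"tz": 0,"yaw": 0,"claw": 3},{"tx": -1.7,"ty": 2.5,"tz": 0,"yaw": 0,"claw": 3},{"tx": -1.7,"ty": 2.5,"tz": 0,"yaw": 0,"claw": 3},{"tx": -0.7,"ty": 1.2,"tz": 0,"yaw": 0,"claw": 3},{"tx": 0,"ty": 0,"tz": 0,"yaw": 0,"claw": 3},{"tx": 0,"ty": 0,"tz": 0,"yaw": 0,"claw": 3}]'

```text
time_s: 25.65
position: [0.5057, 0.3054, 0.0872]
tool_rot: [[0.83, 0.557, 0.0], [0.557, -0.83, -0.0], [0.0, 0.0, -1.0]]
ft_force: [0.6, -1.1, -1.1]
grip_width: 0.0385
gripper_force: 40.3
```

```bash
python3 look.py scene 390 170 75 s10.png
```

```text
origin 315 95 scale 4
25.7 [0.50606036 0.30495133 0.08712943] -56.18640813295267 0.03873705775172521 0.019
```

View pics/s10.png

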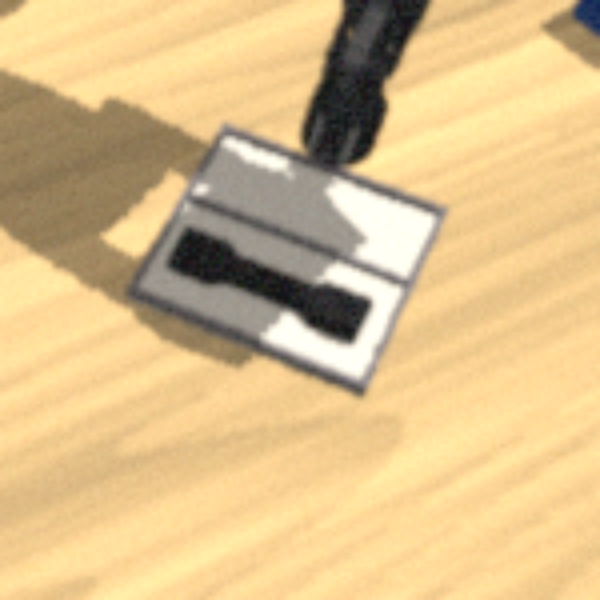

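The dog-bone lies flat at crop (270,285). The puck hangs at (343,140), above the narrow compartment. Lowering, releasing and lifting off.

Emit:
servo_tool --steps '[{"tx": 0,"ty": 0,"tz": -2,"yaw": 0,"claw": 3},{"tx": 0,"ty": 0,"tz": -1.8,"yaw": 0,"claw": 3},{"tx": 0,"ty": 0,"tz": -1.0,"yaw": 0,"claw": 3},{"tx": 0,"ty": 0,"tz": -0.5,"yaw": 0,"claw": 3},{"tx": 0,"ty": 0,"tz": -0.2,"yaw": 0,"claw": 3},{"tx": 0,"ty": 0,"tz": 0,"yaw": 0,"claw": 3},{"tx": 0,"ty": 0,"tz": 0,"yaw": 0,"claw": 3},{"tx": 0,"ty": 0,"tz": 0,"yaw": 0,"claw": 5.8},{"tx": 0,"ty": 0,"tz": 0,"yaw": 0,"claw": 5.8},{"tx": 0,"ty": 0,"tz": 0,"yaw": 0,"claw": 5.8},{"tx": 0,"ty": 0,"tz": 0,"yaw": 0,"claw": 5.8},{"tx": 0,"ty": 0,"tz": 1.5,"yaw": 0,"claw": 5.8},{"tx": 0,"ty": 0,"tz": 3,"yaw": 0,"claw": 5.8},{"tx": 0,"ty": 0,"tz": 4,"yaw": 0,"claw": 5.8},{"tx": 0,"ty": 0,"tz": 4,"yaw": 0,"claw": 5.8},{"tx": -2,"ty": 0,"tz": 4,"yaw": 0,"claw": 5.8},{"tx": -3,"ty": 0,"tz": 3,"yaw": 0,"claw": 5.8},{"tx": -3,"ty": 0,"tz": 0,"yaw": 0,"claw": 5.8},{"tx": 0,"ty": 0,"tz": 0,"yaw": 0,"claw": 5.8},{"tx": 0,"ty": 0,"tz": 0,"yaw": 0,"claw": 5.8}]'

```text
time_s: 27.7
position: [0.4254, 0.3058, 0.2273]
tool_rot: [[0.83, 0.557, 0.0], [0.557, -0.83, 0.0], [0.0, 0.0, -1.0]]
ft_force: [1.0, -0.1, 0.1]
grip_width: 0.0577
gripper_force: 0.0
```

Run:
```python
from h import *
im,d=env.get_image("scene"); cv2.imwrite("pics/s11.png",cv2.convertScaleAbs(im[:,:,::-1],alpha=1.6))
P=cloud("scene",d); dark=cv2.cvtColor(im,cv2.COLOR_RGB2HSV); 
dk=dark[...,2]<45
for nm,tc,a,h,loc in(("puck",(527.9,270.2),33.8,33,(0,40)),("dog",(527.9,270.2),33.8,15,(0,-30)),("tube",(501,-290.5),-6.4,33,(-33.5,40)),("jar",(501,-290.5),-6.4,63,(33.5,40)),("bar",(501,-290.5),-6.4,17,(0,-35)),("block",(566.9,-85),0,30,(0,0))):
    a=np.radians(a);R=np.array([[np.cos(a),np.sin(a)],[-np.sin(a),np.cos(a)]])
    L=(P[...,:2]*1e3-tc)@R.T; z=P[...,2]*1e3
    dx,dy=(60,25) if nm in("dog","bar") else (30,30)
    b=(abs(z-h)<4)&(abs(L[...,0]-loc[0])<dx)&(abs(L[...,1]-loc[1])<dy)
    if nm!="jar": b&=dk
    q=L[b]; print(nm,((q.min(0)+q.max(0))/2).round(1),(q.max(0)-q.min(0)).round(1),"z",np.median(z[b]).round(1))
```

```text
puck [-1.7 37.3] [37.5 37.7] z 33.3
dog [ -2.  -31.1] [104.8  24.9] z 15.1
tube [-36.1  39.4] [42.  43.5] z 33.2
jar [31.6 40. ] [42.6 41.6] z 63.7
bar [ -3.7 -33.4] [108.6  20.8] z 17.7
block [-2.2  0.4] [35.2 36. ] z 30.5
```

View pics/s11.png

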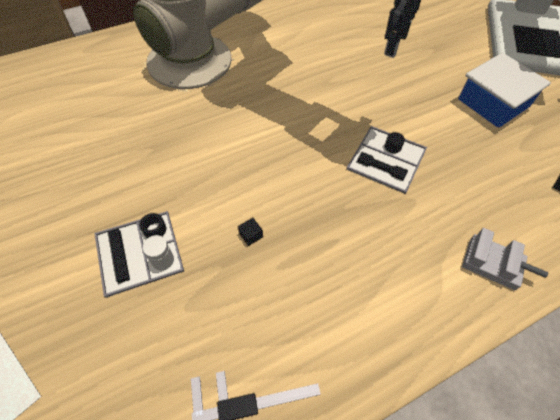

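All five are seated: puck (395,143), dog-bone (382,166), tube (152,225), jar (157,248) and bar (119,256). The block is still at (251,232), and every measurement is within tolerance. Handing in.

```bash
python3 -c "
from rig import env
print(env.close_job())"
```

```text
the job is handed in; nothing more can be done
None
```

Both kits are made up and the job is handed in after about 28 s: by the last camera check all five specimens were flat in their compartments within tolerance and the spare block had not moved; the hand-in gave no verdict.

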